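# Load the stone drilling jig

## Task

Load the drilling jig. First loosen the red lever of the hold-down standing at the middle of the jig's rear and swing it fully aside: it may have an ordinary or a reverse thread, so try which way it gives, and leave the spare hold-down parked beside it alone. Then slide the marble blank along the bed, without lifting it, fully home against the blue back stop; next set the aluminium template flat down over both dowels, yellow patch to the rear and without dropping it; last swing the same lever back over the patch until tight, let go, and leave everything else undisturbed.

Things in the scene. Friction and masses are not known exactly. Their poses are not given: they have to be found in the camera images.
- jig: Grey drilling jig fixed to the bench, 310 mm long (x) by 200 mm wide (y); its rear rail runs on to the +y side. Origin on the bench surface, under the midpoint between the two dowels; x points to its rear (away from the robot), y along the dowel line, z up. Bed top is 20 mm up and reaches from x = -160 to +150 mm. Place and yaw vary.
- channel (a point): Mouth of the stone's channel, on the bed: x = -30 mm, y = 0 of the jig. The channel is 108 mm wide at its mouth and 111 mm between two steel pads (x -30 to +55 mm, |y| 55.5 to 95 mm, tops 41 mm above the bench); before it two aluminium guides flare out to 150 mm apart at about x = -65 mm, tops 41 mm up.
- back_stop (a point): Middle of the front face of the blue back stop at the channel's rear: x = +55 mm, y = 0 of the jig; its top is 38 mm above the bench.
- dowel0 (a point): Tip of the brass dowel at y = +80 mm of the jig (x = 0). Both dowels stand upright on the pads, 12 mm thick, 19 mm tall from the pad (tip 60 mm above the bench), the last 8 mm tapering to a 5 mm wide nose; 160 mm apart.
- dowel1 (a point): Tip of the other dowel, at y = -80 mm of the jig; same as dowel0.
- clamp_place (a point): Point on the jig at x = +120 mm, y = 0, 20 mm up: where the post of the hold-down in use stands. The parking place of the spare is on the rear rail, 270 mm further along +y.
- pivotA (a point): Foot of the post (hinge axis, vertical) of hold-down A, 20 mm above the bench. The hold-down whose pivot is at clamp_place is the one in use; the other is the parked spare. Which is which changes.
- pivotB (a point): Foot of the post (hinge axis, vertical) of hold-down B, 20 mm above the bench. The hold-down whose pivot is at clamp_place is the one in use; the other is the parked spare. Which is which changes.
- leverA (a joint): Angle (rad) of the red lever of hold-down A: 0 = tight, pointing along -x of the jig; grows as it is loosened, to a stop at 1.35, either way round. One hold-down has an ordinary and one a reverse thread; they look alike: loosening may be anticlockwise or clockwise from above, the other way is blocked at once. Turns stiffly (0.2 N m, 3 N at the knob), stays where left.
- leverB (a joint): Angle (rad) of the red lever of hold-down B: 0 = tight, pointing along -x of the jig; grows as it is loosened, to a stop at 1.35, either way round. One hold-down has an ordinary and one a reverse thread; they look alike: loosening may be anticlockwise or clockwise from above, the other way is blocked at once. Turns stiffly (0.2 N m, 3 N at the knob), stays where left.
- knobA (a point): Middle of the black upright knob on lever A, 22 mm thick, 40 mm tall (60 to 100 mm above the bench; this point at 80 mm), 72 mm from the hinge axis. The red lever arm under it is 22 mm wide, 8 mm thick (52 to 60 mm above the bench), its free end 90 mm from the axis; the post reaches 78 mm above the bench.
- knobB (a point): Middle of the black upright knob on lever B, 22 mm thick, 40 mm tall (60 to 100 mm above the bench; this point at 80 mm), 72 mm from the hinge axis. The red lever arm under it is 22 mm wide, 8 mm thick (52 to 60 mm above the bench), its free end 90 mm from the axis; the post reaches 78 mm above the bench.
- blank_mid (a point): Centre of the loose white marble blank, 100 x 100 x 18 mm, about 0.5 kg, lying flat on the front of the jig bed (underside 20 mm, top 38 mm above the bench); x points roughly to the jig's rear. Fully home this point is at x = +5 mm, y = 0 of the jig.
- template: Loose aluminium drill template, a plate 110 (x) x 190 (y) x 8 mm, about 0.5 kg, flat on the bench to the robot's right. Origin: centre of its underside; z up. Its +x edge bears a yellow patch, which goes under the lever. 14 mm through holes at y = +80 and -80 mm. Seated, its axes are parallel to the jig's and its underside is 41 mm above the bench, its top 3 mm under the lever.
- handle (a point): Centre of the orange bar handle of the template, 43 mm above its underside, at its middle (over its centre of mass). The bar runs along the template's y: 100 mm long, 12 mm thick (x), 14 mm tall, on two legs 84 mm apart.
- hole0 (a point): Template hole at its y = +80 mm, at the underside; goes over dowel0.
- hole1 (a point): Template hole at its y = -80 mm, at the underside; goes over dowel1.
- pail: Bystander: white plastic pail, 110 mm wide at the rim, 100 mm tall, origin under its base.
- spray: Bystander: blue plastic bottle with a red cap, 64 mm thick, 170 mm tall, origin under its base.
- tin: Bystander: green tin, 80 mm thick, 90 mm tall, origin under its base.
- mallet: Bystander: hammer lying flat, 240 mm long.
- disc: Bystander: dark grinding disc lying flat, 110 mm across, 6 mm thick.
- brush: Bystander: hand brush lying flat.
Not all that is in view belongs to the job. There is more than one size of the template; the one meant has the size given above. What is shaped like the part that bears blank_mid but black is not meant.

How it is judged:
By the outcome, as a careful person would: the job done as asked, in the order asked, and still so for the second after the job is handed in, with the robot touching nothing.
It also fails if it takes over 72 s, if anything falls off the work surface, if the arm or the gripper's body presses on something with over 40 N, if the wrist force passes 120 N, or if a joint passes its speed limit or range.

## Robot

A 7-joint arm with a two-finger parallel gripper is mounted at the origin on the work surface. World frame = base frame: x ahead of the robot, y to its left, z up, the work surface at z = 0. Lengths are in m, angles in rad, forces in N, time in s.
With the tool pointing down it reaches from about 0.425 to 0.825 m from the base axis. Payload 3.6 kg.
Tool frame: the origin (TCP) lies between the finger pads; the fingertips stand 8 mm ahead of it and the grasp point (between the pads) lies 11 mm behind it; z points along the fingers, y is the line along which they close (so a half turn about z gives the same grasp; the last joint's range is limited). The gripper opens to 85 mm and grips with 20 to 120 N. Pads are 22 mm wide; open, the fingers measure 114 mm over their backs; the gripper's body (76 mm by 85 mm) begins 54 mm behind the grasp point. The pads swing forward as they close: fully open they stand 13 mm farther back than shut.
Start: joints at [1.218, 0.615, -0.013, 1.423, 0.008, 1.103, -0.04], TCP at [0.208, -0.616, 0.239] pointing down, gripper open.
Joint ranges: [-3.12, 3.12], [-0.3, 2.06], [-1.34, 1.32], [0.26, 2.42], [-1.36, 4.5], [0.01, 1.98], [-2.84, 2.84]. Speed limits (rad/s): [2.79, 2.79, 3.14, 3.14, 3.14, 3.14, 3.14].

## Interface

Orientations are given as [roll, pitch, yaw] about the fixed x, y, z axes, in that order (R = Rz(yaw) Ry(pitch) Rx(roll)).
In Python, from rig import status, cams, ctrl gives the robot as it stands.
- The arm moves only by the tool step_arm, never from a script. Its argument "deltas" is a list of rows, each an object with "travel": the shift along the tool's x, y, z as a fraction of full scale, a list of three; "turn": the turn, a rotation vector about the tool's x, y, z as a fraction of full scale, a list of three. In form: [{"travel": [x, y, z], "turn": [rx, ry, rz]}, ...]. A call has 1 to 20 rows; each row shifts and turns the commanded pose from where the row before left it, along the tool's axes as they then stand; what a row does not reach is not made up. Full scale, the value 1, is 0.025 m for a shift and 6 degrees for a turn. A row lasts 1/10 s, in which the tool goes at most 50 mm and 8.59 degrees, less where a joint would pass 70% of its speed; a pose out of reach is approached as far as the arm can. A call with a number of a shift or a turn outside -1 to 1 is refused whole. A call with a gripper value outside its range is refused whole. "claw" is the opening, from 0 (shut) to 1 (fully open), set as the call begins (left out, the last holds). The fingers move at their own pace and stop on an object; "force" is the grip in N (left out, the last holds). Time passes only in rows, so rows that do not move let the fingers close. It gives the time, the measured TCP pose, the force, the opening and the grip force at its end, in the units of the state.
- status.sense(): the state, without advancing time (a new reading comes with each control period).
- cams.get_image(name): name is "scene" or "top"; returns a dict with "img" (420x560x3 uint8, red, green, blue), "vertical_fov" (degrees; the focal length in pixels is half the picture's height over the tangent of half this angle, whatever the lens; pixels are square), "cx", "cy" (the principal point, pixels), "D" ([k1, k2, p1, p2, k3] as OpenCV has them; the pictures are not rectified), "position" and "attitude" of the camera in the world. Camera axes: x right, y down, z forward; pixel columns grow to the right and rows downward; lengths in m; the calibration is good to about 2 mm. A picture is of the moment at which its call begins. There is no depth.
- ctrl.hand_in(): hands the job in; it is judged then, once.
The state is a dict: "t": time; "joints": joint angles; "joint_vel": joint speeds; "joint_efforts": joint torques, N m; "tool_pos": TCP position; "orientation": TCP orientation; "force": force on the tool from outside, world axes, zero at the start; "wrist_torque": the same for the moment, N m; "finger_gap": opening from 0.0 (shut) to 1.0 (fully open); "grip_force": force on a finger pad.
Only numpy, scipy, OpenCV 4.12 (cv2) and the standard library are available. Lean on these libraries where they do the work, as an engineer would, in place of code of your own. Each camera call takes 0.05 s, during which the arm holds its last target. There are 200 camera calls.

## Working session

There is one attempt and no reset: what is moved stays moved. The work goes in short steps, Python scripts to look and compute and a tool call to move; the robot and the scene stay as the last step left them, time stands still between calls to the robot, and variables do not carry over. Pictures are saved under pics/ and viewed, at most 10 in all, crops included, and the job is handed in when it is done.

Besides the shell and the picture viewer there is one more tool, called after "Request:" as name(argument=value, ...), one argument or row to a line, values as JSON. step_arm: Moves the arm, as the interface text tells. Its arguments: {"type":"object","properties":{"deltas":{"type":"array"},"claw":{"type":"number"},"force":{"type":"number"}},"required":["deltas"]}

```bash
mkdir -p pics; ls; cat > h.py <<'E'
import numpy as np, cv2
from scipy.spatial.transform import Rotation as R
from rig import status, cams, ctrl
def cam(n):
    c=cams.get_image(n); h=c["img"].shape[0]; f=h/2/np.tan(np.radians(c["vertical_fov"])/2)
    K=np.array([[f,0,c["cx"]],[0,f,c["cy"]],[0,0,1]]); return c,K
def rot(a):
    a=np.array(a,float)
    return a if a.shape==(3,3) else (R.from_euler('xyz',a) if a.size==3 else R.from_quat(a)).as_matrix()
def tow(c,K,px,z):
    u=cv2.undistortPoints(np.array(px,float).reshape(-1,1,2),K,np.array(c["D"],float))[:,0]
    d=np.c_[u,np.ones(len(u))]@rot(c["attitude"]).T; p=np.array(c["position"])
    return p+d*((np.asarray(z,float)-p[2])/d[:,2])[:,None]
def topx(c,K,P):
    Rm=rot(c["attitude"]); r=Rm.T; t=-r@np.array(c["position"])
    return cv2.projectPoints(np.array(P,float).reshape(-1,1,3),cv2.Rodrigues(r)[0],t,K,np.array(c["D"],float))[0][:,0]
E
python3 - <<'E'
from h import *
for n in("scene","top"):
    c,K=cam(n); print(n,K[0,0],c["cx"],c["cy"],c["D"],c["position"],c["attitude"])
    cv2.imwrite(f"pics/{n}0.png",cv2.resize(c["img"][:,:,::-1],(800,600),interpolation=cv2.INTER_CUBIC))
print(status.sense())
E
```

```text
pics
scene 380.84623038691535 271.4905914735032 212.25192800466576 [-0.06925335  0.          0.          0.          0.        ] [1.05348901 0.319078   0.73493594] [-2.36125351  0.01444207  2.06530319]
top 462.6451574252321 283.8404178430632 214.02183239124926 [-0.13956997  0.          0.          0.          0.        ] [0.27981011 0.00138149 1.37512974] [-2.99419841  0.01009404 -1.5617369 ]
{'t': 0.1, 'joints': array([ 1.21851625,  0.61582422, -0.01264214,  1.42476434,  0.00810858,
        1.10339796, -0.04040354]), 'joint_vel': array([-9.63940474e-04, -4.15478545e-04,  1.85305757e-05, -3.45759047e-03,
        1.94422335e-03,  6.20003128e-05,  3.15432485e-04]), 'joint_efforts': array([ 2.30579586e-03, -4.70380318e+01,  2.60764947e-01, -1.71571308e+01,
        1.01365559e-02,  5.89423114e-03,  1.64391690e-06]), 'tool_pos': array([ 0.20783583, -0.61516021,  0.23824427]), 'orientation': array([-3.13924900e+00,  2.25974564e-05,  3.25867044e-01]), 'force': array([ 0.14246529, -0.45261188, -0.1674448 ]), 'wrist_torque': array([-0.02653412,  0.00604539,  0.04518988]), 'grip_force': 0.0, 'finger_gap': 1.002046037507313}
```

View pics/top0.png

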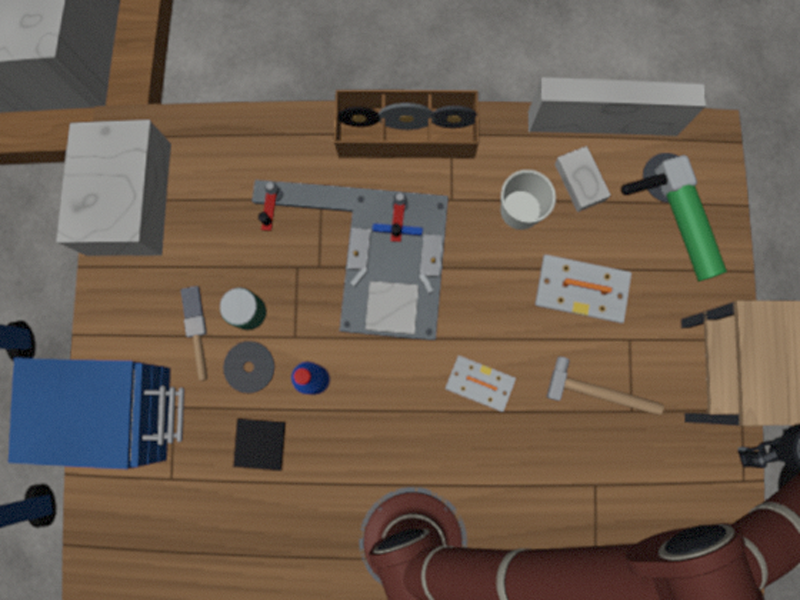

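View pics/scene0.png

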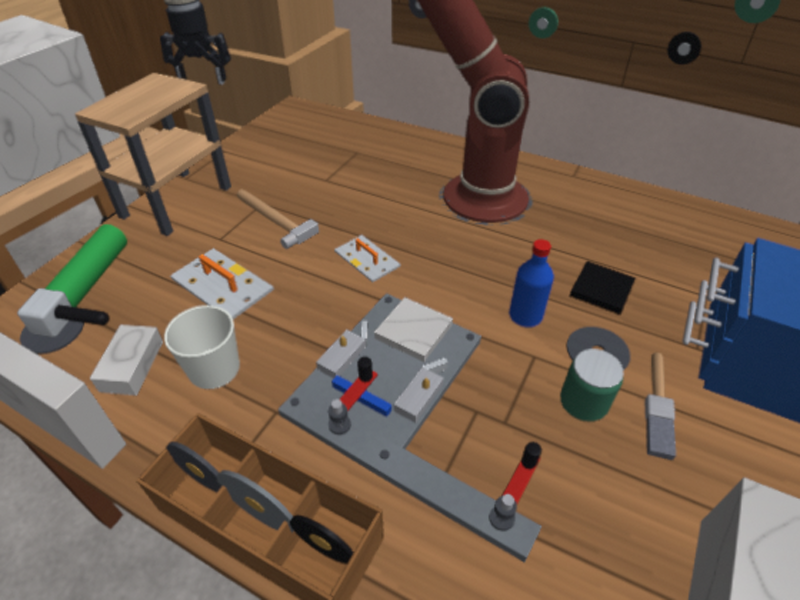

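The top view shows the jig at about (395,265), with the blank at its front (391,307). The in-use lever is at (398,215) with its knob at (396,230). The large template is at (583,288), its yellow patch facing the robot. Next I'll take enlarged crops.

```bash
python3 - <<'E'
from h import *
c,K=cam("top"); im=c["img"][:,:,::-1]
def crop(im,x,y,w,h,s): 
    o=cv2.resize(im[y:y+h,x:x+w],None,fx=s,fy=s,interpolation=cv2.INTER_CUBIC)
    for i in range(0,w,10): cv2.putText(o,str(x+i),(i*s,8),0,.3,(0,255,255),1);cv2.line(o,(i*s,10),(i*s,14),(0,255,255),1)
    for j in range(0,h,10): cv2.putText(o,str(y+j),(0,j*s+3),0,.3,(0,255,255),1)
    return o
a=crop(im,230,125,95,118,5); b=crop(im,368,172,80,60,4)
o=np.zeros((590,800,3),np.uint8); o[:590,:475]=a; o[:240,480:800]=b
cv2.imwrite("pics/t1.png",o)
c,K=cam("scene"); im=c["img"][:,:,::-1]
cv2.imwrite("pics/s1.png",crop(im,190,195,160,120,5))
E
```

```text
(no output)
```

View pics/t1.png

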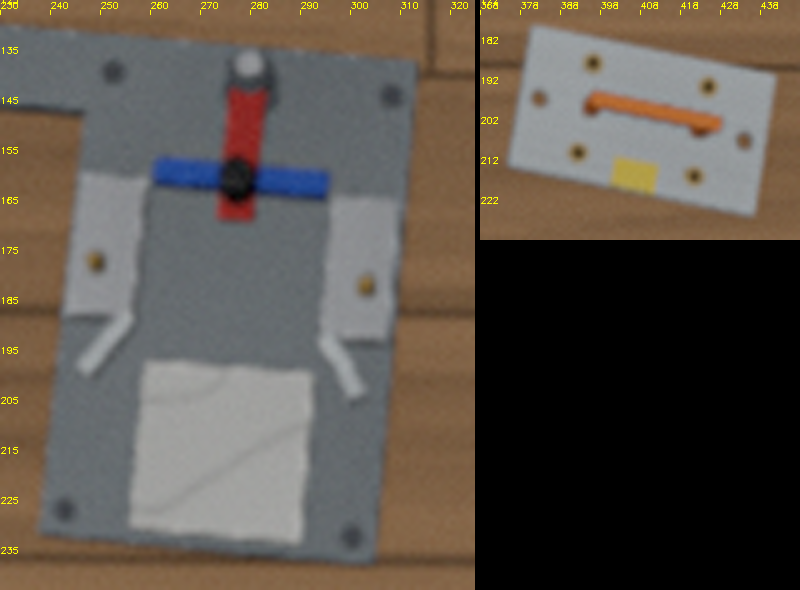

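View pics/s1.png

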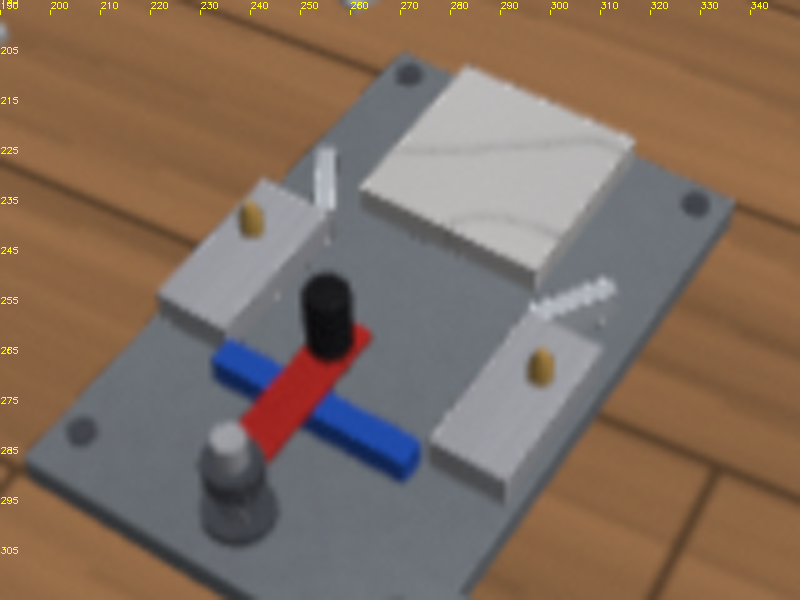

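```bash
cat > fit.py <<'E'
from h import *
from scipy.optimize import least_squares
ct,Kt=cam("top"); cs,Ks=cam("scene")
def px(l,x,y,s): return (np.array(l,float)+.5)/s-.5+[x,y]
def T(p,P):
    c,s=np.cos(p[2]),np.sin(p[2]); P=np.atleast_2d(P).astype(float)
    return np.c_[p[0]+c*P[:,0]-s*P[:,1],p[1]+s*P[:,0]+c*P[:,1],P[:,2]]
def fit(name,p0,obs):
    g=[]
    for cc,K,P,q in obs: g.append((cc,K,np.array(P,float)/1000,q))
    f=lambda p:np.concatenate([(topx(cc,K,T(p,P))-q).ravel() for cc,K,P,q in g])
    r=least_squares(f,p0,loss='soft_l1'); print(name,r.x.round(4),"deg",np.degrees(r.x[2]).round(2))
    for cc,K,P,q in g: print((topx(cc,K,T(r.x,P))-q).round(1).tolist())
    return r.x
E
python3 - <<'E'
from fit import *
A=lambda l:px(l,230,125,5); B=lambda l:px(l,368,172,4); S=lambda l:px(l,190,195,5)
j=fit("jig",[.6,0,0],[(ct,Kt,[[-160,100,20],[-160,-100,20],[150,-100,20],[0,80,60],[0,-80,60],[-30,95,41],[-30,55.5,41],[120,0,78],[48,0,100],[55,95,41],[55,-95,41]],
 A([(40,535),(373,563),(416,62),(95,256),(366,284),(63,312),(131,318),(249,62),(237,178),(82,175),(400,200)])),
 (cs,Ks,[[-160,-100,20],[-160,100,20],[150,-100,20],[0,-80,60],[0,80,60],[48,0,100],[120,0,78]],S([(405,52),(735,202),(27,460),(250,203),(541,350),(327,283),(228,430)]))])
b=fit("blank",[.5,0,0],[(ct,Kt,[[50,50,38],[50,-50,38],[-50,-50,38],[-50,50,38]],A([(143,360),(313,372),(302,543),(130,527)])),
 (cs,Ks,[[-50,-50,38],[-50,50,38],[50,50,38],[50,-50,38]],S([(467,65),(635,143),(537,270),(362,187)]))])
c,s=np.cos(j[2]),np.sin(j[2]); d=b[:2]-j[:2]; print("blank in jig",c*d[0]+s*d[1],-s*d[0]+c*d[1],np.degrees(b[2]-j[2]))
t=fit("tmpl",[.55,-.35,3.0],[(ct,Kt,[[55,95,8],[55,-95,8],[-55,95,8],[-55,-95,8],[0,-80,8],[0,80,8],[0,-50,50],[0,50,50]],
 B([(755,215),(508,165),(776,73),(532,25),(540,98),(744,140),(588,98),(722,123)])),
 (cs,Ks,[[55,95,8],[55,-95,8],[-55,95,8],[-55,-95,8],[0,50,50],[0,-50,50]],px([(172,281),(213,250),(222,315),(271,287),(203,261),(233,283)],0,0,800/560)[[1,0,3,2,5,4]]*0+px([(172,281),(213,250),(222,315),(271,287),(203,261),(233,283)],0,0,800/560)[[0,1,2,3,4,5]])][:1])
print(topx(cs,Ks,T(t,np.array([[55,95,8],[55,-95,8],[-55,95,8],[-55,-95,8],[0,80,8],[0,-80,8]])/1000))*800/560)
E
```

```text
jig [ 0.5785  0.042  -0.0862] deg -4.94
[[-0.8, -0.1], [0.1, 0.7], [0.4, -0.1], [-0.5, 0.5], [-0.0, -0.2], [0.3, 0.2], [0.0, 0.2], [-0.1, 0.4], [-0.3, -1.0], [-0.3, -0.2], [-0.3, 0.5]]
[[-0.6, -0.7], [0.3, -0.8], [-1.4, -0.8], [-0.2, -0.1], [0.2, -0.0], [-0.3, 1.0], [0.0, 1.3]]
blank [ 0.4761  0.0466 -0.0732] deg -4.19
[[-0.1, -0.1], [-0.2, 0.2], [-0.7, -0.2], [-0.6, 0.2]]
[[-0.4, 0.0], [0.1, -0.9], [-0.2, 0.1], [-0.6, -0.0]]
blank in jig -0.10243431551849894 -0.004244307881808164 0.7481989837576543
tmpl [ 0.5279 -0.7398  2.9498] deg 169.01
[[-3.8, -0.8], [1.9, -0.3], [-5.6, 0.8], [0.0, 0.5], [0.5, 0.2], [-3.5, -0.0], [3.9, -0.3], [0.4, 0.0]]
[[ 91.95270987 203.16826511]
 [134.27335048 232.94693365]
 [ 49.2386554  225.50228824]
 [ 89.67469277 258.48560333]
 [ 74.00723533 216.38348665]
 [108.8943757  242.75214576]]
```

```bash
python3 - <<'E'
from fit import *
B=lambda l:px(np.array(l)-[480,0],368,172,4)
t=fit("tmpl",[.55,-.25,3.0],[(ct,Kt,[[55,95,8],[55,-95,8],[-55,95,8],[-55,-95,8],[0,-80,8],[0,80,8],[0,-50,50],[0,50,50]],
 B([(755,215),(508,165),(776,73),(532,25),(540,98),(744,140),(588,98),(722,123)])),
 (cs,Ks,[[55,95,8],[55,-95,8],[-55,95,8],[-55,-95,8],[0,50,50],[0,-50,50]],px([(213,250),(271,287),(172,281),(228,315),(203,261),(233,285)],0,0,800/560))])
E
```

```text
tmpl [ 0.5241 -0.3578  2.9495] deg 168.99
[[-0.8, -0.1], [-0.4, -0.0], [-0.8, 0.3], [-0.3, -0.1], [-0.5, 0.1], [-0.1, -0.0], [0.4, -0.6], [-0.1, -0.1]]
[[-0.2, -1.2], [1.2, -0.4], [-1.9, -3.7], [0.4, 2.5], [-2.5, -4.4], [-1.1, -6.4]]
```

The jig is at (0.5785, 0.042) with yaw -4.94°. The blank is at jig (-102, -4) mm and the template at (0.524, -0.358) with yaw 169°. I'll align the tool with the jig and go over the in-use knob.

Request:
step_arm(
  deltas=[
    {"travel": [0, 0, 0], "turn": [0, 0, 0.985]},
    {"travel": [0, 0, 0], "turn": [0, 0, 0.985]},
    {"travel": [0, 0, 0], "turn": [0, 0, 0.985]},
    {"travel": [0, 0, 0], "turn": [0, 0, 0.985]},
    {"travel": [0.48, -0.915, 0.1], "turn": [0, 0, 0]},
    {"travel": [0.48, -0.915, 0.1], "turn": [0, 0, 0]},
    {"travel": [0.48, -0.915, 0.1], "turn": [0, 0, 0]},
    {"travel": [0.48, -0.915, 0.1], "turn": [0, 0, 0]},
    {"travel": [0.48, -0.915, 0.1], "turn": [0, 0, 0]},
    {"travel": [0.48, -0.915, 0.1], "turn": [0, 0, 0]},
    {"travel": [0.48, -0.915, 0.1], "turn": [0, 0, 0]},
    {"travel": [0.48, -0.915, 0.1], "turn": [0, 0, 0]},
    {"travel": [0.48, -0.915, 0.1], "turn": [0, 0, 0]},
    {"travel": [0.48, -0.915, 0.1], "turn": [0, 0, 0]},
    {"travel": [0.48, -0.915, 0.1], "turn": [0, 0, 0]},
    {"travel": [0.48, -0.915, 0.1], "turn": [0, 0, 0]},
    {"travel": [0.48, -0.915, 0.1], "turn": [0, 0, 0]},
    {"travel": [0.48, -0.915, 0.1], "turn": [0, 0, 0]},
    {"travel": [0.48, -0.915, 0.1], "turn": [0, 0, 0]},
    {"travel": [0.48, -0.915, 0.1], "turn": [0, 0, 0]},
  ],
  claw=0.5,
  force=30,
)

```text
t: 2.4
tool_pos: [0.4317, -0.2669, 0.1995]
orientation: [3.141, -0.001, -0.087]
force: [0.6, 0.3, -0.0]
finger_gap: 0.501
grip_force: 0.0
```

Request:
step_arm(
  deltas=[
    {"travel": [0.48, -0.915, 0.1], "turn": [0, 0, 0]},
    {"travel": [0.48, -0.915, 0.1], "turn": [0, 0, 0]},
    {"travel": [0.48, -0.915, 0.1], "turn": [0, 0, 0]},
    {"travel": [0.48, -0.915, 0.1], "turn": [0, 0, 0]},
    {"travel": [0.48, -0.915, 0.1], "turn": [0, 0, 0]},
    {"travel": [0.48, -0.915, 0.1], "turn": [0, 0, 0]},
    {"travel": [0.48, -0.915, 0.1], "turn": [0, 0, 0]},
    {"travel": [0.48, -0.915, 0.1], "turn": [0, 0, 0]},
    {"travel": [0.48, -0.915, 0.1], "turn": [0, 0, 0]},
    {"travel": [0.48, -0.915, 0.1], "turn": [0, 0, 0]},
    {"travel": [0.48, -0.915, 0.1], "turn": [0, 0, 0]},
    {"travel": [0.48, -0.915, 0.1], "turn": [0, 0, 0]},
    {"travel": [0.48, -0.915, 0.1], "turn": [0, 0, 0]},
    {"travel": [0, 0, 0], "turn": [0, 0, 0]},
    {"travel": [0, 0, 0], "turn": [0, 0, 0]},
  ],
)

```text
t: 3.9
tool_pos: [0.6121, 0.0153, 0.1666]
orientation: [3.141, 0.001, -0.085]
force: [0.1, -0.4, -0.8]
finger_gap: 0.498
grip_force: 0.0
```

```bash
cat >> h.py <<'E'
J=np.array([.5785,.042,-.0862])
def st():
    s=status.sense(); c,n=np.cos(J[2]),np.sin(J[2]); M=np.array([[c,n,0],[-n,c,0],[0,0,1]])
    print("t",round(s["t"],2),"jig mm",(M@(s["tool_pos"]-[J[0],J[1],0])*1000).round(1),"rpy",np.degrees(s["orientation"]).round(2),"yaw-jig",np.degrees(s["orientation"][2]-J[2]).round(2),
     "Fjig",(M@s["force"]).round(1),"gap",round(s["finger_gap"],3),"grip",round(s["grip_force"],1),"q",s["joints"].round(2))
E
python3 -c "from h import *; st()"
```

```text
t 3.9 jig mm [ 35.7 -23.7 166.6] rpy [ 1.7998e+02  3.0000e-02 -4.9000e+00] yaw-jig 0.04 Fjig [ 0.2 -0.4 -0.8] gap 0.498 grip 0.0 q [-0.1   0.63  0.06  1.63 -0.04  0.89 -1.68]
```

Request:
step_arm(
  deltas=[
    {"travel": [0.49, -0.95, 0], "turn": [0, 0, 0]},
    {"travel": [0, 0, 0], "turn": [0, 0, 0]},
    {"travel": [0, 0, 0.59], "turn": [0, 0, 0]},
    {"travel": [0, 0, 0.59], "turn": [0, 0, 0]},
    {"travel": [0, 0, 0.59], "turn": [0, 0, 0]},
    {"travel": [0, 0, 0.59], "turn": [0, 0, 0]},
    {"travel": [0, 0, 0.59], "turn": [0, 0, 0]},
    {"travel": [0, 0, 0.59], "turn": [0, 0, 0]},
    {"travel": [0, 0, 0], "turn": [0, 0, 0]},
  ],
)

```text
t: 4.8
tool_pos: [0.6245, 0.0367, 0.076]
orientation: [3.14, 0.005, -0.088]
force: [-1.3, -0.1, 0.7]
finger_gap: 0.503
grip_force: 0.0
```

Request:
step_arm(
  deltas=[
    {"travel": [0, 0.2, 0], "turn": [0, 0, 0]},
    {"travel": [0, 0.16, 0], "turn": [0, 0, 0]},
    {"travel": [0, 0.16, 0], "turn": [0, 0, 0]},
    {"travel": [0, 0.12, 0], "turn": [0, 0, 0]},
    {"travel": [0, 0, 0], "turn": [0, 0, 0]},
  ],
)

```text
t: 5.3
tool_pos: [0.6252, 0.0219, 0.079]
orientation: [-3.141, -0.0, -0.087]
force: [0.2, 2.2, 2.0]
finger_gap: 0.499
grip_force: 1.0
```

```bash
python3 -c "from h import *; st()"
```

```text
t 5.3 jig mm [ 48.2 -16.   79. ] rpy [-1.7994e+02 -3.0000e-02 -4.9700e+00] yaw-jig -0.03 Fjig [0.1 2.2 2. ] gap 0.499 grip 1.0 q [-0.1   0.76  0.05  1.66 -0.05  0.72 -1.68]
```

Request:
step_arm(
  deltas=[
    {"travel": [0, 0.12, 0], "turn": [0, 0, 0]},
    {"travel": [0, 0.12, 0], "turn": [0, 0, 0]},
    {"travel": [0, 0, 0], "turn": [0, 0, 0]},
  ],
)

```text
t: 5.6
tool_pos: [0.6247, 0.015, 0.0786]
orientation: [3.141, -0.001, -0.087]
force: [-1.0, 1.4, 2.2]
finger_gap: 0.497
grip_force: 1.0
```

```bash
python3 - <<'E'
from h import *
st()
c,K=cam("top"); print(topx(c,K,[[.6981,.0317,.078],[.6263,.0379,.1]]))
o=cv2.resize(c["img"][125:185,240:320,::-1],(640,480),interpolation=cv2.INTER_CUBIC); cv2.imwrite("pics/l1.png",o)
E
```

```text
t 5.6 jig mm [ 48.4 -22.9  78.6] rpy [ 1.7998e+02 -3.0000e-02 -5.0100e+00] yaw-jig -0.07 Fjig [-1.1  1.3  2.2] gap 0.497 grip 1.0 q [-0.09  0.76  0.05  1.66 -0.05  0.72 -1.67]
[[279.23662464 137.43215488]
 [276.62692931 159.23504638]]
```

Request:
step_arm(
  deltas=[
    {"travel": [0.09, 0.25, 0], "turn": [0, 0, -0.833]},
    {"travel": [0.09, 0.25, 0], "turn": [0, 0, -0.833]},
    {"travel": [0.09, 0.25, 0], "turn": [0, 0, -0.833]},
    {"travel": [0.09, 0.25, 0], "turn": [0, 0, -0.833]},
    {"travel": [0.09, 0.25, 0], "turn": [0, 0, -0.833]},
    {"travel": [0.09, 0.25, 0], "turn": [0, 0, -0.833]},
    {"travel": [0.09, 0.25, 0], "turn": [0, 0, -0.833]},
    {"travel": [0.09, 0.25, 0], "turn": [0, 0, -0.833]},
    {"travel": [0.09, 0.25, 0], "turn": [0, 0, -0.833]},
    {"travel": [0.09, 0.25, 0], "turn": [0, 0, -0.833]},
    {"travel": [0.09, 0.25, 0], "turn": [0, 0, -0.833]},
    {"travel": [0.09, 0.25, 0], "turn": [0, 0, -0.833]},
    {"travel": [0, 0, 0], "turn": [0, 0, 0]},
  ],
)

```text
t: 6.95
tool_pos: [0.6759, -0.0418, 0.0777]
orientation: [3.142, 0.001, 0.959]
force: [0.5, 0.4, 0.1]
finger_gap: 0.498
grip_force: 0.3
```

```bash
python3 -c "from h import *; st()"
```

```text
t 6.95 jig mm [104.3 -75.1  77.7] rpy [1.800e+02 4.000e-02 5.494e+01] yaw-jig 59.87 Fjig [0.5 0.5 0.1] gap 0.498 grip 0.3 q [ 0.17  0.84 -0.25  1.49  0.25  0.85 -0.78]
```

Request:
step_arm(
  deltas=[
    {"travel": [0.05, 0.15, 0], "turn": [0, 0, -0.5]},
    {"travel": [0.05, 0.15, 0], "turn": [0, 0, -0.5]},
    {"travel": [0.04, 0.1, 0], "turn": [0, 0, -0.33]},
    {"travel": [0, 0, 0], "turn": [0, 0, 0]},
  ],
)

```text
t: 7.35
tool_pos: [0.6846, -0.0436, 0.0776]
orientation: [-3.139, 0.002, 1.098]
force: [-4.2, 1.8, 1.0]
finger_gap: 0.5
grip_force: 2.0
```

```bash
python3 -c "from h import *; st()"
```

```text
t 7.35 jig mm [113.1 -76.1  77.6] rpy [-1.7983e+02  1.4000e-01  6.2920e+01] yaw-jig 67.86 Fjig [-4.4  1.4  1. ] gap 0.5 grip 2.0 q [ 0.19  0.85 -0.29  1.46  0.28  0.88 -0.67]
```

Force is 4.6 N. I'll push a little more to find the stop.

Request:
step_arm(
  deltas=[
    {"travel": [0.02, 0.12, 0], "turn": [0, 0, 0]},
    {"travel": [0, 0.06, 0], "turn": [0, 0, 0]},
    {"travel": [0, 0, 0], "turn": [0, 0, 0]},
  ],
)

```text
t: 7.65
tool_pos: [0.6847, -0.0436, 0.0773]
orientation: [-3.129, 0.006, 1.099]
force: [-10.8, 3.8, 5.8]
finger_gap: 0.499
grip_force: 5.7
```

```bash
python3 -c "from h import *; st()"
```

```text
t 7.65 jig mm [113.2 -76.2  77.3] rpy [-179.29    0.34   62.97] yaw-jig 67.91 Fjig [-11.1   2.9   5.8] gap 0.499 grip 5.7 q [ 0.19  0.86 -0.29  1.45  0.28  0.89 -0.66]
```

Request:
step_arm(
  deltas=[
    {"travel": [0, -0.3, 0], "turn": [0, 0, 0]},
    {"travel": [0, -0.2, -0.1], "turn": [0, 0, 0]},
    {"travel": [0, 0, -0.8], "turn": [0, 0, 0]},
    {"travel": [0, 0, -0.8], "turn": [0, 0, 0]},
    {"travel": [0, 0, -0.8], "turn": [0, 0, 0]},
    {"travel": [0, 0, -0.8], "turn": [0, 0, 0]},
    {"travel": [0, 0, 0], "turn": [0, 0, 0.943]},
    {"travel": [0, 0, 0], "turn": [0, 0, 0.943]},
    {"travel": [0, 0, 0], "turn": [0, 0, 0.943]},
    {"travel": [0, 0, 0], "turn": [0, 0, 0.943]},
    {"travel": [0, 0, 0], "turn": [0, 0, 0.943]},
    {"travel": [0, 0, 0], "turn": [0, 0, 0.943]},
    {"travel": [0, 0, 0], "turn": [0, 0, 0.943]},
    {"travel": [0, 0, 0], "turn": [0, 0, 0.943]},
    {"travel": [0, 0, 0], "turn": [0, 0, 0.943]},
    {"travel": [0, 0, 0], "turn": [0, 0, 0.943]},
    {"travel": [0, 0, 0], "turn": [0, 0, 0.943]},
    {"travel": [0, 0, 0], "turn": [0, 0, 0.943]},
    {"travel": [0, 0, 0], "turn": [0, 0, 0]},
  ],
)

```text
t: 9.55
tool_pos: [0.6802, -0.0396, 0.1615]
orientation: [3.14, -0.003, -0.086]
force: [1.0, -0.1, 0.1]
finger_gap: 0.496
grip_force: 0.0
```

```bash
python3 -c "
from h import *; st()
c,K=cam('top'); cv2.imwrite('pics/l2.png',cv2.resize(c['img'][110:230,220:380,::-1],(640,480),interpolation=cv2.INTER_CUBIC))"
```

```text
t 9.55 jig mm [108.3 -72.6 161.5] rpy [ 1.7992e+02 -1.7000e-01 -4.9500e+00] yaw-jig -0.01 Fjig [1.  0.  0.1] gap 0.496 grip 0.0 q [ 0.02  0.74  0.01  1.42 -0.    0.99 -1.63]
```

View pics/l2.png

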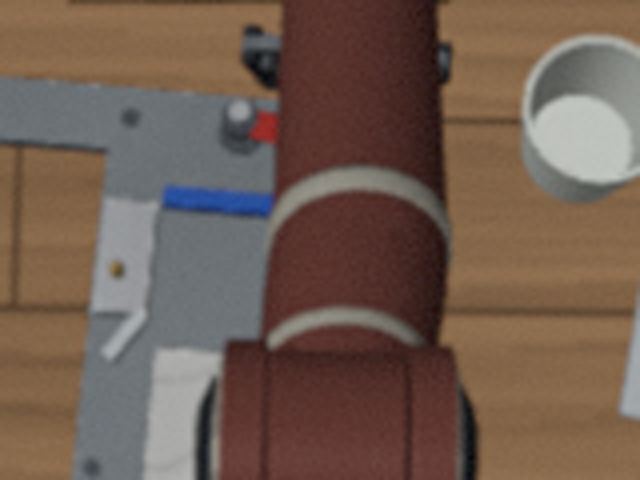

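The lever now points to -y, fully aside. I'll move to the front of the blank with the fingers tilted.

Request:
step_arm(
  deltas=[
    {"travel": [-0.8, -0.2, 0], "turn": [0, 0, 0]},
    {"travel": [-0.8, -0.2, 0], "turn": [0, 0, 0]},
    {"travel": [-0.8, -0.2, 0], "turn": [0, 0, 0]},
    {"travel": [-0.8, -0.2, 0], "turn": [0, 0, 0]},
    {"travel": [-0.8, -0.2, 0], "turn": [0, 0, 0]},
    {"travel": [-0.8, -0.2, 0], "turn": [0, 0, 0]},
    {"travel": [-0.8, -0.2, 0], "turn": [0, 0, 0]},
    {"travel": [-0.8, -0.2, 0], "turn": [0, 0, 0]},
    {"travel": [-0.8, -0.2, 0], "turn": [0, 0, 0]},
    {"travel": [-0.8, -0.2, 0], "turn": [0, 0, 0]},
    {"travel": [0, 0, 0], "turn": [0, -0.833, 0]},
    {"travel": [0, 0, 0], "turn": [0, -0.833, 0]},
    {"travel": [0, 0, 0], "turn": [0, -0.833, 0]},
    {"travel": [-0.77, -0.2, 0.2], "turn": [0, 0, 0]},
    {"travel": [-0.77, -0.2, 0.2], "turn": [0, 0, 0]},
    {"travel": [-0.77, -0.15, 0.2], "turn": [0, 0, 0]},
    {"travel": [-0.77, -0.15, 0.2], "turn": [0, 0, 0]},
    {"travel": [0, 0, 0], "turn": [0, 0, 0]},
  ],
  claw=0.5,
)

```text
t: 11.4
tool_pos: [0.4045, 0.0526, 0.1618]
orientation: [-3.141, 0.263, -0.082]
force: [0.1, -0.5, -0.1]
finger_gap: 0.499
grip_force: 0.0
```

```bash
python3 -c "from h import *; st()"
```

```text
t 11.4 jig mm [-174.3   -4.4  161.8] rpy [-179.97   15.07   -4.71] yaw-jig 0.23 Fjig [ 0.1 -0.4 -0.1] gap 0.499 grip 0.0 q [-0.12  0.48 -0.03  2.   -0.06  0.92 -1.76]
```

Request:
step_arm(
  deltas=[
    {"travel": [0.164, 0, 0.613], "turn": [0, 0, 0]},
    {"travel": [0.164, 0, 0.613], "turn": [0, 0, 0]},
    {"travel": [0.164, 0, 0.613], "turn": [0, 0, 0]},
    {"travel": [0.164, 0, 0.613], "turn": [0, 0, 0]},
    {"travel": [0.164, 0, 0.613], "turn": [0, 0, 0]},
    {"travel": [0.164, 0, 0.613], "turn": [0, 0, 0]},
    {"travel": [0.164, 0, 0.613], "turn": [0, 0, 0]},
    {"travel": [0, 0, 0], "turn": [0, 0, 0]},
  ],
)

```text
t: 12.2
tool_pos: [0.4072, 0.0517, 0.0491]
orientation: [3.141, 0.262, -0.085]
force: [0.5, 0.1, -0.2]
finger_gap: 0.504
grip_force: 0.0
```

```bash
python3 -c "from h import *; st()"
```

```text
t 12.2 jig mm [-171.5   -5.1   49.1] rpy [179.98  15.04  -4.89] yaw-jig 0.05 Fjig [ 0.5  0.1 -0.2] gap 0.504 grip 0.0 q [-0.11  0.68 -0.04  2.08 -0.06  0.64 -1.75]
```

Request:
step_arm(
  deltas=[
    {"travel": [0.145, 0, 0.54], "turn": [0, 0, 0]},
    {"travel": [0, 0, 0], "turn": [0, 0, 0]},
    {"travel": [0.232, 0, -0.062], "turn": [0, 0, 0]},
    {"travel": [0.232, -0.009, -0.062], "turn": [0, 0, 0]},
    {"travel": [0.232, -0.009, -0.062], "turn": [0, 0, 0]},
    {"travel": [0.232, -0.009, -0.062], "turn": [0, 0, 0]},
    {"travel": [0.232, -0.009, -0.062], "turn": [0, 0, 0]},
    {"travel": [0.232, -0.009, -0.062], "turn": [0, 0, 0]},
    {"travel": [0.232, -0.009, -0.062], "turn": [0, 0, 0]},
    {"travel": [0.232, -0.009, -0.062], "turn": [0, 0, 0]},
    {"travel": [0.232, -0.009, -0.062], "turn": [0, 0, 0]},
    {"travel": [0, 0, 0], "turn": [0, 0, 0]},
  ],
)

```text
t: 13.4
tool_pos: [0.4599, 0.0494, 0.0369]
orientation: [3.141, 0.264, -0.086]
force: [-4.3, -0.7, 4.5]
finger_gap: 0.496
grip_force: 2.7
```

```bash
python3 -c "
from h import *; st()
c,K=cam('scene'); cv2.imwrite('pics/b1.png',cv2.resize(c['img'][180:320,180:340,::-1],(640,560),interpolation=cv2.INTER_CUBIC))"
```

```text
t 13.4 jig mm [-118.8   -2.9   36.9] rpy [179.99  15.13  -4.91] yaw-jig 0.03 Fjig [-4.2 -1.   4.5] gap 0.496 grip 2.7 q [-0.1   0.75 -0.03  1.94 -0.05  0.72 -1.74]
```

View pics/b1.png

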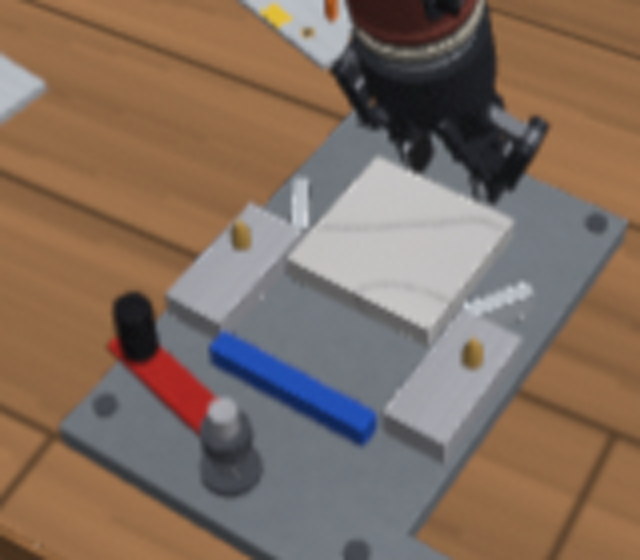

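The blank is sliding flat into the mouth, and the lever is aside. I'll keep pushing.

Request:
step_arm(
  deltas=[
    {"travel": [0.232, -0.009, -0.062], "turn": [0, 0, 0]},
    {"travel": [0.232, -0.009, -0.062], "turn": [0, 0, 0]},
    {"travel": [0.232, -0.009, -0.062], "turn": [0, 0, 0]},
    {"travel": [0.232, -0.009, -0.062], "turn": [0, 0, 0]},
    {"travel": [0.232, -0.009, -0.062], "turn": [0, 0, 0]},
    {"travel": [0.232, -0.009, -0.062], "turn": [0, 0, 0]},
    {"travel": [0.232, -0.009, -0.062], "turn": [0, 0, 0]},
    {"travel": [0.232, -0.009, -0.062], "turn": [0, 0, 0]},
    {"travel": [0.232, -0.009, -0.062], "turn": [0, 0, 0]},
    {"travel": [0, 0, 0], "turn": [0, 0, 0]},
  ],
)

```text
t: 14.45
tool_pos: [0.5136, 0.0469, 0.0368]
orientation: [3.142, 0.264, -0.086]
force: [-5.3, 0.9, 4.5]
finger_gap: 0.499
grip_force: 3.2
```

```bash
python3 -c "from h import *; st()"
```

```text
t 14.45 jig mm [-65.1  -0.7  36.8] rpy [180.    15.15  -4.91] yaw-jig 0.03 Fjig [-5.3  0.4  4.5] gap 0.499 grip 3.2 q [-0.09  0.8  -0.03  1.78 -0.04  0.82 -1.73]
```

Request:
step_arm(
  deltas=[
    {"travel": [0.155, 0, -0.041], "turn": [0, 0, 0]},
    {"travel": [0.116, 0, -0.031], "turn": [0, 0, 0]},
    {"travel": [0.116, 0, -0.031], "turn": [0, 0, 0]},
    {"travel": [0, 0, 0], "turn": [0, 0, 0]},
  ],
)

```text
t: 14.85
tool_pos: [0.5225, 0.0462, 0.0369]
orientation: [3.141, 0.267, -0.085]
force: [-5.8, 1.1, 5.9]
finger_gap: 0.498
grip_force: 4.0
```

```bash
python3 -c "from h import *; st()"
```

```text
t 14.85 jig mm [-56.2  -0.7  36.9] rpy [179.99  15.28  -4.89] yaw-jig 0.05 Fjig [-5.9  0.6  5.9] gap 0.498 grip 4.0 q [-0.09  0.81 -0.02  1.75 -0.04  0.84 -1.73]
```

Not at the stop yet; I'll continue in small steps until the force rises.

Request:
step_arm(
  deltas=[
    {"travel": [0.116, 0, -0.031], "turn": [0, 0, 0]},
    {"travel": [0.077, 0, -0.02], "turn": [0, 0, 0]},
    {"travel": [0, 0, 0], "turn": [0, 0, 0]},
  ],
)

```text
t: 15.15
tool_pos: [0.5227, 0.0461, 0.0369]
orientation: [3.141, 0.278, -0.085]
force: [-12.8, 0.9, 9.8]
finger_gap: 0.502
grip_force: 7.3
```

```bash
python3 -c "from h import *; st()"
```

```text
t 15.15 jig mm [-56.   -0.7  36.9] rpy [179.95  15.91  -4.87] yaw-jig 0.07 Fjig [-12.8  -0.2   9.8] gap 0.502 grip 7.3 q [-0.09  0.81 -0.02  1.74 -0.04  0.86 -1.73]
```

Request:
step_arm(
  deltas=[
    {"travel": [0.116, 0, -0.031], "turn": [0, 0, 0]},
    {"travel": [0, 0, 0], "turn": [0, 0, 0]},
    {"travel": [-0.77, 0, 0.2], "turn": [0, 0, 0]},
    {"travel": [-0.4, 0, 0.1], "turn": [0, 0, 0]},
    {"travel": [-0.25, 0, -0.94], "turn": [0, 0, 0]},
    {"travel": [-0.25, 0, -0.94], "turn": [0, 0, 0]},
    {"travel": [-0.25, 0, -0.94], "turn": [0, 0, 0]},
    {"travel": [-0.25, 0, -0.94], "turn": [0, 0, 0]},
    {"travel": [-0.25, 0, -0.94], "turn": [0, 0, 0]},
    {"travel": [-0.25, 0, -0.94], "turn": [0, 0, 0]},
    {"travel": [0, 0, 0], "turn": [0, 0.833, 0]},
    {"travel": [0, 0, 0], "turn": [0, 0.833, 0]},
    {"travel": [0, 0, 0], "turn": [0, 0.833, 0]},
    {"travel": [0.15, 0.946, 0], "turn": [0, 0, 0]},
    {"travel": [0.15, 0.946, 0], "turn": [0, 0, 0]},
    {"travel": [0.15, 0.946, 0], "turn": [0, 0, 0]},
    {"travel": [0.15, 0.946, 0], "turn": [0, 0, 0]},
    {"travel": [0.15, 0.946, 0], "turn": [0, 0, 0]},
    {"travel": [0.15, 0.946, 0], "turn": [0, 0, 0]},
    {"travel": [0.15, 0.946, 0], "turn": [0, 0, 0]},
  ],
)

```text
t: 17.15
tool_pos: [0.5166, -0.1211, 0.1833]
orientation: [3.141, -0.005, -0.086]
force: [0.1, -0.2, 0.5]
finger_gap: 0.499
grip_force: 0.0
```

Request:
step_arm(
  deltas=[
    {"travel": [0.15, 0.946, 0], "turn": [0, 0, 0]},
    {"travel": [0.15, 0.946, 0], "turn": [0, 0, 0]},
    {"travel": [0.15, 0.946, 0], "turn": [0, 0, 0]},
    {"travel": [0.15, 0.946, 0], "turn": [0, 0, 0]},
    {"travel": [0.15, 0.946, 0], "turn": [0, 0, 0]},
    {"travel": [0.15, 0.946, 0], "turn": [0, 0, 0]},
    {"travel": [0.15, 0.946, 0], "turn": [0, 0, 0]},
    {"travel": [0.15, 0.946, 0], "turn": [0, 0, 0]},
    {"travel": [0.15, 0.946, 0], "turn": [0, 0, 0]},
    {"travel": [0, 0, 0], "turn": [0, 0, 0]},
  ],
)

```text
t: 18.15
tool_pos: [0.5299, -0.3406, 0.183]
orientation: [3.135, -0.004, -0.092]
force: [0.2, -0.4, 0.6]
finger_gap: 0.499
grip_force: 0.0
```

```bash
python3 - <<'E'
from h import *
st()
c,K=cam("scene"); o=cv2.resize(c["img"][180:320,180:340,::-1],(480,420),interpolation=cv2.INTER_CUBIC)
t,_=cam("top"); p=cv2.resize(t["img"][125:245,235:325,::-1],(315,420),interpolation=cv2.INTER_CUBIC)
cv2.imwrite("pics/b2.png",np.hstack([o,p]))
E
```

```text
t 18.15 jig mm [ -15.5 -385.3  183. ] rpy [179.64  -0.21  -5.28] yaw-jig -0.34 Fjig [ 0.3 -0.4  0.6] gap 0.499 grip 0.0 q [ 0.53  0.63  0.01  1.56 -0.    0.94 -1.12]
```

View pics/b2.png

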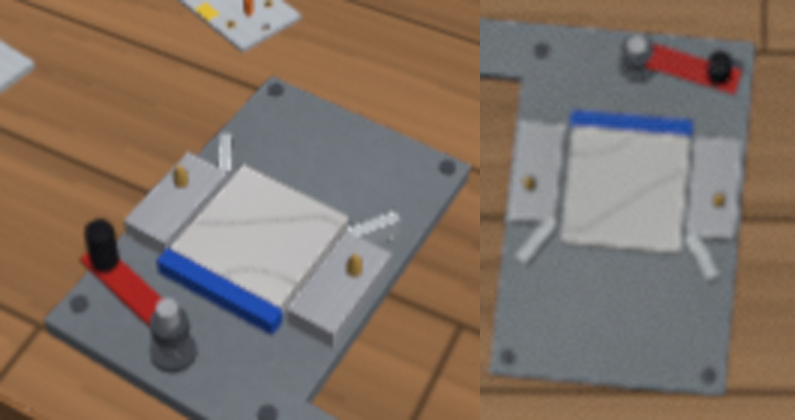

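The blank sits against the blue stop, centred between the pads. Now I'll turn for the template handle.

Request:
step_arm(
  deltas=[
    {"travel": [0, 0, 0], "turn": [0, 0, 0.94]},
    {"travel": [0, 0, 0], "turn": [0, 0, 0.94]},
    {"travel": [0, 0, 0], "turn": [0, 0, 0.94]},
    {"travel": [0, 0, 0], "turn": [0, 0, 0.94]},
    {"travel": [0, 0, 0], "turn": [0, 0, 0.94]},
    {"travel": [0, 0, 0], "turn": [0, 0, 0.94]},
    {"travel": [0, 0, 0], "turn": [0, 0, 0.94]},
    {"travel": [0, 0, 0], "turn": [0, 0, 0.94]},
    {"travel": [0, 0, 0], "turn": [0, 0, 0.94]},
    {"travel": [0, 0, 0], "turn": [0, 0, 0.94]},
    {"travel": [0, 0, 0], "turn": [0, 0, 0.94]},
    {"travel": [0, 0, 0], "turn": [0, 0, 0.94]},
    {"travel": [0, 0, 0], "turn": [0, 0, 0.94]},
    {"travel": [0, 0, 0], "turn": [0, 0, 0.94]},
    {"travel": [0, 0, 0], "turn": [0, 0, 0.94]},
    {"travel": [0, 0, 0], "turn": [0, 0, 0.94]},
    {"travel": [0, 0, 0], "turn": [0, 0, 0.94]},
    {"travel": [0, 0, 0], "turn": [0, 0, 0]},
  ],
)

```text
t: 20.05
tool_pos: [0.5311, -0.3325, 0.1825]
orientation: [-3.141, 0.001, -1.756]
force: [0.7, -0.2, 0.2]
finger_gap: 0.499
grip_force: 0.0
```

```bash
cat >> h.py <<'E'
def go(p,yaw):
    s=status.sense(); M=rot(s["orientation"]); d=M.T@(np.array(p)-s["tool_pos"])
    T_=R.from_euler('xyz',[np.pi,0,yaw]); w=(R.from_matrix(M).inv()*T_).as_rotvec()
    print("travel units",(d/.025).round(3),"turn units",(np.degrees(w)/6).round(3))
E
python3 -c "
from h import *; st(); go([.5241,-.3578,.034],2.9495+np.pi/2-2*np.pi+np.pi)"
```

```text
t 20.05 jig mm [ -14.9 -377.2  182.5] rpy [-1.7994e+02  4.0000e-02 -1.0062e+02] yaw-jig -95.68 Fjig [ 0.7 -0.2  0.2] gap 0.499 grip 0.0 q [ 0.25  0.67  0.48  1.58 -0.35  0.98 -2.49]
travel units [1.051 0.096 5.941] turn units [-1.1000e-02 -1.5000e-02 -2.9936e+01]
```

Request:
step_arm(
  deltas=[
    {"travel": [0.525, 0.05, 0], "turn": [0, 0, 0.032]},
    {"travel": [0.525, 0.05, 0], "turn": [0, 0, 0.032]},
    {"travel": [0, 0, 0.74], "turn": [0, 0, 0]},
    {"travel": [0, 0, 0.74], "turn": [0, 0, 0]},
    {"travel": [0, 0, 0.74], "turn": [0, 0, 0]},
    {"travel": [0, 0, 0.74], "turn": [0, 0, 0]},
    {"travel": [0, 0, 0.74], "turn": [0, 0, 0]},
    {"travel": [0, 0, 0.74], "turn": [0, 0, 0]},
    {"travel": [0, 0, 0.74], "turn": [0, 0, 0]},
    {"travel": [0, 0, 0.74], "turn": [0, 0, 0]},
    {"travel": [0, 0, 0], "turn": [0, 0, 0]},
  ],
)

```text
t: 21.15
tool_pos: [0.5203, -0.36, 0.032]
orientation: [3.137, 0.002, -1.767]
force: [-0.3, -0.3, -0.2]
finger_gap: 0.499
grip_force: 0.0
```

```bash
python3 - <<'E'
from h import *
st(); go([.5241,-.3578,.034],2.9495+np.pi/2)
c,K=cam("scene"); o=cv2.resize(c["img"][130:240,90:240,::-1],(750,550),interpolation=cv2.INTER_CUBIC)
cv2.imwrite("pics/g1.png",o)
E
```

```text
t 21.15 jig mm [ -23.4 -405.5   32. ] rpy [ 1.7973e+02  1.0000e-01 -1.0123e+02] yaw-jig -96.3 Fjig [-0.3 -0.3 -0.2] gap 0.499 grip 0.0 q [ 0.35  0.87  0.38  1.66 -0.45  0.71 -2.38]
travel units [-0.114 -0.131 -0.079] turn units [ 0.045  0.017 -0.038]
```

View pics/g1.png

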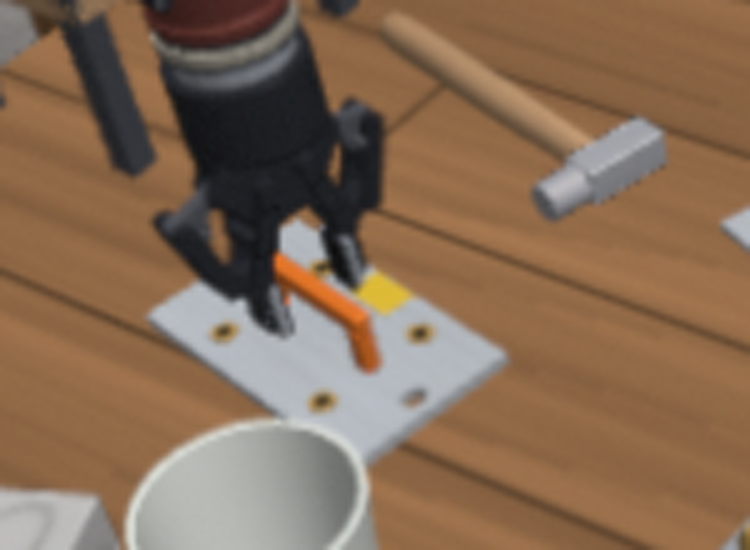

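The fingers straddle the orange bar. I'll centre and close.

Request:
step_arm(
  deltas=[
    {"travel": [-0.11, -0.13, -0.05], "turn": [0, 0, -0.03]},
    {"travel": [0, 0, 0], "turn": [0, 0, 0]},
  ],
)

```text
t: 21.4
tool_pos: [0.5278, -0.3581, 0.0373]
orientation: [-3.138, -0.001, -1.762]
force: [0.4, -0.1, 0.6]
finger_gap: 0.505
grip_force: 0.0
```

Request:
step_arm(
  deltas=[
    {"travel": [0, 0, 0], "turn": [0, 0, 0]},
    {"travel": [0, 0, 0], "turn": [0, 0, 0]},
    {"travel": [0, 0, 0], "turn": [0, 0, 0]},
    {"travel": [0, 0, 0], "turn": [0, 0, 0]},
    {"travel": [0, 0, 0], "turn": [0, 0, 0]},
    {"travel": [0, 0, 0], "turn": [0, 0, 0]},
    {"travel": [0, 0, 0], "turn": [0, 0, 0]},
    {"travel": [0, 0, 0], "turn": [0, 0, 0]},
  ],
  claw=0,
  force=70,
)

```text
t: 22.2
tool_pos: [0.5254, -0.3576, 0.0366]
orientation: [3.14, 0.0, -1.763]
force: [-3.4, 1.3, 5.8]
finger_gap: 0.12
grip_force: 71.0
```

```bash
python3 -c "
from h import *; st(); go([.5241,-.3578,.034],2.9495+np.pi/2)"
```

```text
t 22.2 jig mm [ -18.5 -402.7   36.6] rpy [ 1.7993e+02  2.0000e-02 -1.0101e+02] yaw-jig -96.07 Fjig [-3.5  1.   5.8] gap 0.12 grip 71.0 q [ 0.34  0.86  0.38  1.65 -0.45  0.71 -2.38]
travel units [0.016 0.05  0.104] turn units [ 0.011  0.003 -0.001]
```

Gripped. I'll lift and turn the template by +186°.

Request:
step_arm(
  deltas=[
    {"travel": [0, 0, -0.4], "turn": [0, 0, 0]},
    {"travel": [0, 0, -0.7], "turn": [0, 0, 0]},
    {"travel": [0, 0, -0.9], "turn": [0, 0, 0]},
    {"travel": [0, 0, -0.9], "turn": [0, 0, 0]},
    {"travel": [0, 0, -0.9], "turn": [0, 0, 0]},
    {"travel": [0, 0, -0.8], "turn": [0, 0, 0]},
    {"travel": [0, 0, -0.4], "turn": [0, 0, 0]},
    {"travel": [0, 0, 0], "turn": [0, 0, -0.5]},
    {"travel": [0, 0, 0], "turn": [0, 0, -1]},
    {"travel": [0, 0, 0], "turn": [0, 0, -1]},
    {"travel": [0, 0, 0], "turn": [0, 0, -1]},
    {"travel": [0, 0, 0], "turn": [0, 0, -1]},
    {"travel": [0, 0, 0], "turn": [0, 0, -1]},
    {"travel": [0, 0, 0], "turn": [0, 0, -1]},
    {"travel": [0, 0, 0], "turn": [0, 0, -1]},
    {"travel": [0, 0, 0], "turn": [0, 0, -1]},
    {"travel": [0, 0, 0], "turn": [0, 0, -1]},
    {"travel": [0, 0, 0], "turn": [0, 0, -1]},
    {"travel": [0, 0, 0], "turn": [0, 0, -1]},
    {"travel": [0, 0, 0], "turn": [0, 0, -1]},
  ],
)

```text
t: 24.2
tool_pos: [0.5255, -0.3571, 0.1595]
orientation: [-3.141, 0.003, -0.45]
force: [-0.2, 0.2, -4.0]
finger_gap: 0.124
grip_force: 69.6
```

```bash
python3 -c "
from h import *; st()"
```

```text
t 24.2 jig mm [ -18.4 -402.2  159.5] rpy [-1.7998e+02  1.5000e-01 -2.5760e+01] yaw-jig -20.82 Fjig [-0.3  0.2 -4. ] gap 0.124 grip 69.6 q [ 0.51  0.67  0.1   1.56 -0.08  0.91 -1.39]
```

Request:
step_arm(
  deltas=[
    {"travel": [0, 0, 0], "turn": [0, 0, -1]},
    {"travel": [0, 0, 0], "turn": [0, 0, -1]},
    {"travel": [0, 0, 0], "turn": [0, 0, -1]},
    {"travel": [0, 0, 0], "turn": [0, 0, -1]},
    {"travel": [0, 0, 0], "turn": [0, 0, -1]},
    {"travel": [0, 0, 0], "turn": [0, 0, -1]},
    {"travel": [0, 0, 0], "turn": [0, 0, -1]},
    {"travel": [0, 0, 0], "turn": [0, 0, -1]},
    {"travel": [0, 0, 0], "turn": [0, 0, -1]},
    {"travel": [0, 0, 0], "turn": [0, 0, -1]},
    {"travel": [0, 0, 0], "turn": [0, 0, -1]},
    {"travel": [0, 0, 0], "turn": [0, 0, -1]},
    {"travel": [0, 0, 0], "turn": [0, 0, -1]},
    {"travel": [0, 0, 0], "turn": [0, 0, -1]},
    {"travel": [0, 0, 0], "turn": [0, 0, -1]},
    {"travel": [0, 0, 0], "turn": [0, 0, -1]},
    {"travel": [0, 0, 0], "turn": [0, 0, -1]},
    {"travel": [0, 0, 0], "turn": [0, 0, -0.8]},
    {"travel": [0, 0, 0], "turn": [0, 0, 0]},
  ],
)

```text
t: 26.1
tool_pos: [0.5251, -0.3578, 0.1594]
orientation: [-3.139, -0.001, 1.409]
force: [0.3, -0.7, -5.4]
finger_gap: 0.126
grip_force: 69.6
```

```bash
python3 -c "
from h import *; st()"
```

```text
t 26.1 jig mm [ -18.7 -402.9  159.4] rpy [-1.7985e+02 -5.0000e-02  8.0740e+01] yaw-jig 85.68 Fjig [ 0.4 -0.7 -5.4] gap 0.126 grip 69.6 q [ 0.8   0.7  -0.42  1.55  0.33  0.96  0.12]
```

Request:
step_arm(
  deltas=[
    {"travel": [0, 0, 0], "turn": [0, 0, -0.72]},
    {"travel": [0.5, 0.044, 0], "turn": [0, 0, 0]},
    {"travel": [0.9, 0.044, 0], "turn": [0, 0, 0]},
    {"travel": [0.95, 0.044, 0], "turn": [0, 0, 0]},
    {"travel": [0.95, 0.044, 0], "turn": [0, 0, 0]},
    {"travel": [0.95, 0.044, 0], "turn": [0, 0, 0]},
    {"travel": [0.95, 0.044, 0], "turn": [0, 0, 0]},
    {"travel": [0.95, 0.044, 0], "turn": [0, 0, 0]},
    {"travel": [0.95, 0.044, 0], "turn": [0, 0, 0]},
    {"travel": [0.95, 0.044, 0], "turn": [0, 0, 0]},
    {"travel": [0.95, 0.044, 0], "turn": [0, 0, 0]},
    {"travel": [0.95, 0.044, 0], "turn": [0, 0, 0]},
    {"travel": [0.95, 0.044, 0], "turn": [0, 0, 0]},
    {"travel": [0.95, 0.044, 0], "turn": [0, 0, 0]},
    {"travel": [0.95, 0.044, 0], "turn": [0, 0, 0]},
    {"travel": [0.95, 0.044, 0], "turn": [0, 0, 0]},
    {"travel": [0.95, 0.044, 0], "turn": [0, 0, 0]},
    {"travel": [0.9, 0.044, 0], "turn": [0, 0, 0]},
    {"travel": [0.5, 0, 0], "turn": [0, 0, 0]},
    {"travel": [0, 0, 0], "turn": [0, 0, 0]},
  ],
)

```text
t: 28.1
tool_pos: [0.5786, 0.0456, 0.161]
orientation: [-3.141, -0.002, 1.489]
force: [0.4, -0.0, -5.0]
finger_gap: 0.119
grip_force: 69.6
```

```bash
python3 -c "
from h import *; st(); go([J[0],J[1],.12],J[2]+np.pi/2)"
```

```text
t 28.1 jig mm [ -0.2   3.6 161. ] rpy [-1.7999e+02 -1.4000e-01  8.5330e+01] yaw-jig 90.27 Fjig [ 0.4  0.  -5. ] gap 0.119 grip 69.6 q [ 0.15  0.63 -0.43  1.72  0.32  0.87 -0.49]
travel units [-0.148  0.008  1.638] turn units [-0.002 -0.023  0.045]
```

Request:
step_arm(
  deltas=[
    {"travel": [-0.148, 0.008, 0.3], "turn": [0, 0, 0.045]},
    {"travel": [0, 0, 0.5], "turn": [0, 0, 0]},
    {"travel": [0, 0, 0.5], "turn": [0, 0, 0]},
    {"travel": [0, 0, 0.5], "turn": [0, 0, 0]},
    {"travel": [0, 0, 0.4], "turn": [0, 0, 0]},
    {"travel": [0, 0, 0], "turn": [0, 0, 0]},
    {"travel": [0, 0, 0], "turn": [0, 0, 0]},
  ],
)

```text
t: 28.8
tool_pos: [0.579, 0.0383, 0.1055]
orientation: [-3.141, -0.0, 1.481]
force: [-0.1, 0.2, -3.9]
finger_gap: 0.122
grip_force: 69.6
```

```bash
python3 - <<'E'
from h import *
st(); go([J[0],J[1],.106],J[2]+np.pi/2)
c,K=cam("scene"); t,Kt=cam("top")
s_=np.hstack([cv2.resize(c["img"][180:300,180:340,::-1],(800,600),interpolation=cv2.INTER_CUBIC)]); cv2.imwrite("pics/p1.png",s_)
cv2.imwrite("pics/p1t.png",cv2.resize(t["img"][125:245,225:335,::-1],(550,600),interpolation=cv2.INTER_CUBIC))
def w(P): 
    cc,ss=np.cos(J[2]),np.sin(J[2]);P=np.array(P)/1000; return np.c_[J[0]+cc*P[:,0]-ss*P[:,1],J[1]+ss*P[:,0]+cc*P[:,1],P[:,2]]
z=1000*(status.sense()["tool_pos"][2]-.0366); print(z)
P=w([[55,95,z+8],[55,-95,z+8],[-55,95,z+8],[-55,-95,z+8],[0,80,z+8],[0,-80,z+8],[0,80,60],[0,-80,60]])
print("scene crop",((topx(c,K,P)-[180,180]+.5)*5).round(1).tolist()); print("top crop",((topx(t,Kt,P)-[225,125]+.5)*5).round(1).tolist())
E
```

```text
t 28.8 jig mm [  0.8  -3.7 105.5] rpy [-1.7998e+02 -1.0000e-02  8.4860e+01] yaw-jig 89.8 Fjig [-0.2  0.2 -3.9] gap 0.122 grip 69.6 q [ 0.14  0.7  -0.39  1.77  0.36  0.75 -0.53]
travel units [ 0.147 -0.034 -0.02 ] turn units [-0.004 -0.002 -0.034]
69.75716807432438
scene crop [[557.5, 505.6], [197.7, 315.6], [685.5, 332.2], [339.9, 169.3], [593.9, 400.6], [296.9, 252.7], [592.4, 425.4], [299.8, 277.9]]
top crop [[100.0, 157.7], [426.5, 186.9], [79.0, 343.0], [409.9, 373.4], [115.3, 252.0], [392.3, 277.1], [118.0, 259.0], [391.3, 283.8]]
```

View pics/p1.png

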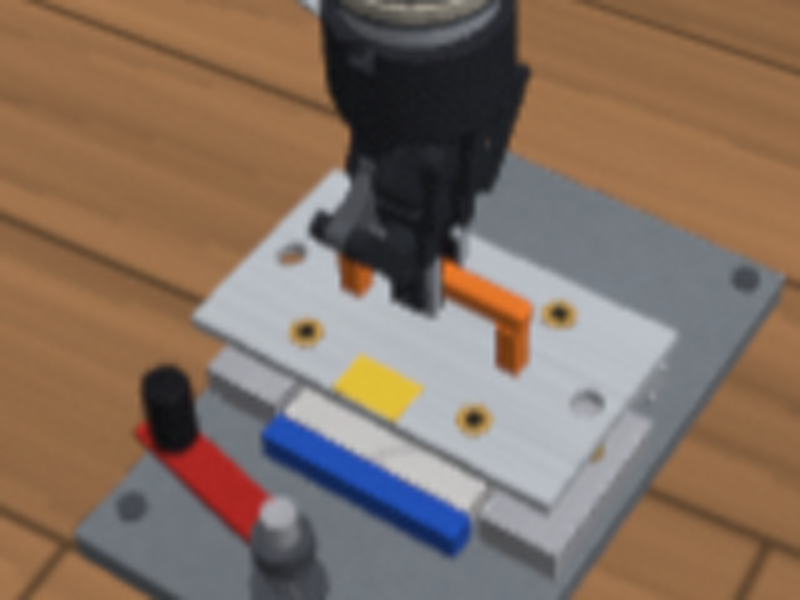

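Request:
step_arm(
  deltas=[
    {"travel": [0.12, -0.05, 0], "turn": [0, 0, -0.034]},
    {"travel": [0, 0, 0], "turn": [0, 0, 0]},
    {"travel": [0, 0, 0], "turn": [0, 0, 0]},
    {"travel": [0, 0, 0], "turn": [0, 0, 0]},
  ],
)

```text
t: 29.3
tool_pos: [0.5781, 0.0412, 0.106]
orientation: [3.141, 0.0, 1.485]
force: [-1.0, 0.5, -4.8]
finger_gap: 0.126
grip_force: 69.6
```

```bash
python3 - <<'E'
from h import *
st()
t,K=cam("top"); g=t["img"].astype(int)
z=status.sense()["tool_pos"][2]-.0366
def w(P):
    cc,ss=np.cos(J[2]),np.sin(J[2]);P=np.array(P)/1000; return np.c_[J[0]+cc*P[:,0]-ss*P[:,1],J[1]+ss*P[:,0]+cc*P[:,1],P[:,2]]
# edge profiles: sample gray along jig directions at plate-top height, find where light plate ends
G=g.sum(2).astype(np.float32)/3
def prof(pts): 
    q=topx(t,K,w(pts)).astype(np.float32); return cv2.remap(G,q[:,0][None],q[:,1][None],cv2.INTER_LINEAR)[0]
zt=(z+.008)*1000
for y in (-85,-60,60,85):
  for e in (55,-55):
    xs=np.arange(e-14,e+15,2.); print("y",y,"edge x",e,prof([[x,y,zt] for x in xs]).round(0).astype(int).tolist())
for x in (-40,-20,20,40):
  for e in (95,-95):
    ys=np.arange(e-14,e+15,2.); print("x",x,"edge y",e,prof([[x,y,zt] for y in ys]).round(0).astype(int).tolist())
E
```

```text
t 29.3 jig mm [ -0.3  -0.8 106. ] rpy [179.98   0.    85.06] yaw-jig 90.0 Fjig [-1.   0.4 -4.8] gap 0.126 grip 69.6 q [ 0.13  0.69 -0.39  1.77  0.36  0.75 -0.53]
y -85 edge x 55 [42, 40, 39, 37, 36, 37, 34, 36, 43, 62, 77, 89, 101, 109, 114]
y -85 edge x -55 [65, 62, 62, 62, 61, 62, 62, 60, 61, 63, 64, 64, 62, 60, 60]
y -60 edge x 55 [55, 55, 52, 51, 50, 51, 50, 50, 48, 45, 44, 45, 46, 46, 40]
y -60 edge x -55 [61, 61, 60, 58, 61, 62, 62, 61, 60, 60, 61, 60, 61, 61, 60]
y 60 edge x 55 [137, 110, 76, 48, 32, 33, 41, 54, 65, 75, 84, 92, 99, 104, 98]
y 60 edge x -55 [116, 115, 113, 109, 103, 104, 112, 136, 155, 169, 171, 172, 172, 172, 172]
y 85 edge x 55 [168, 168, 168, 169, 171, 171, 169, 152, 136, 122, 118, 117, 117, 117, 115]
y 85 edge x -55 [114, 115, 116, 115, 113, 113, 118, 138, 158, 170, 174, 175, 174, 173, 172]
x -40 edge y 95 [172, 172, 172, 172, 172, 168, 154, 133, 107, 91, 84, 87, 86, 83, 81]
x -40 edge y -95 [59, 60, 60, 60, 61, 60, 60, 59, 60, 63, 64, 60, 60, 61, 62]
x -20 edge y 95 [171, 170, 169, 170, 171, 170, 159, 140, 115, 105, 102, 104, 102, 103, 103]
x -20 edge y -95 [50, 49, 52, 53, 53, 54, 54, 54, 55, 55, 54, 53, 54, 58, 59]
x 20 edge y 95 [167, 168, 169, 169, 169, 165, 157, 140, 123, 109, 105, 106, 107, 108, 107]
x 20 edge y -95 [38, 38, 39, 40, 41, 43, 45, 46, 44, 46, 49, 52, 49, 49, 53]
x 40 edge y 95 [168, 168, 168, 168, 168, 164, 153, 135, 115, 104, 99, 100, 101, 101, 101]
x 40 edge y -95 [99, 90, 79, 61, 47, 37, 33, 33, 35, 38, 39, 41, 43, 45, 46]
```

Template is about 0.8 mm and 0.2 mm off the dowels, well inside the taper capture. I'll lower it gently.

Request:
step_arm(
  deltas=[
    {"travel": [0, -0.025, 0.15], "turn": [0, 0, 0]},
    {"travel": [0, 0, 0.15], "turn": [0, 0, 0]},
    {"travel": [0, 0, 0.15], "turn": [0, 0, 0]},
    {"travel": [0, 0, 0.12], "turn": [0, 0, 0]},
    {"travel": [0, 0, 0.1], "turn": [0, 0, 0]},
    {"travel": [0, 0, 0.1], "turn": [0, 0, 0]},
    {"travel": [0, 0, 0], "turn": [0, 0, 0]},
  ],
)

```text
t: 30.05
tool_pos: [0.5775, 0.0413, 0.0862]
orientation: [-3.142, -0.0, 1.485]
force: [1.1, -0.5, -5.4]
finger_gap: 0.121
grip_force: 69.6
```

```bash
python3 -c "
from h import *; st()"
```

```text
t 30.05 jig mm [-1.  -0.8 86.2] rpy [-1.800e+02 -1.000e-02  8.506e+01] yaw-jig 90.0 Fjig [ 1.2 -0.4 -5.4] gap 0.121 grip 69.6 q [ 0.12  0.72 -0.37  1.78  0.38  0.71 -0.54]
```

Request:
step_arm(
  deltas=[
    {"travel": [0, 0, 0.1], "turn": [0, 0, 0]},
    {"travel": [0, 0, 0.1], "turn": [0, 0, 0]},
    {"travel": [0, 0, 0.08], "turn": [0, 0, 0]},
    {"travel": [0, 0, 0.06], "turn": [0, 0, 0]},
    {"travel": [0, 0, 0.04], "turn": [0, 0, 0]},
    {"travel": [0, 0, 0], "turn": [0, 0, 0]},
  ],
)

```text
t: 30.65
tool_pos: [0.5775, 0.0413, 0.0776]
orientation: [3.141, 0.0, 1.485]
force: [-1.3, -1.7, 0.4]
finger_gap: 0.124
grip_force: 70.3
```

```bash
python3 -c "
from h import *; st()"
```

```text
t 30.65 jig mm [-0.9 -0.8 77.6] rpy [1.7998e+02 1.0000e-02 8.5060e+01] yaw-jig 90.0 Fjig [-1.1 -1.8  0.4] gap 0.124 grip 70.3 q [ 0.12  0.73 -0.37  1.79  0.39  0.69 -0.55]
```

Weight has transferred at exactly the seated height. I'll press slightly, release and rise.

Request:
step_arm(
  deltas=[
    {"travel": [0, 0, 0.06], "turn": [0, 0, 0]},
    {"travel": [0, 0, 0], "turn": [0, 0, 0]},
  ],
)

```text
t: 30.85
tool_pos: [0.5775, 0.0413, 0.0775]
orientation: [3.141, 0.001, 1.484]
force: [-3.4, -1.9, 9.5]
finger_gap: 0.124
grip_force: 71.6
```

```bash
python3 -c "
from h import *; st()"
```

```text
t 30.85 jig mm [-0.9 -0.8 77.5] rpy [1.7995e+02 4.0000e-02 8.5050e+01] yaw-jig 89.99 Fjig [-3.2 -2.2  9.5] gap 0.124 grip 71.6 q [ 0.12  0.73 -0.37  1.79  0.39  0.69 -0.55]
```

Request:
step_arm(
  deltas=[
    {"travel": [0, 0, 0], "turn": [0, 0, 0]},
    {"travel": [0, 0, 0], "turn": [0, 0, 0]},
    {"travel": [0, 0, 0], "turn": [0, 0, 0]},
    {"travel": [0, 0, 0], "turn": [0, 0, 0]},
    {"travel": [0, 0, -0.3], "turn": [0, 0, 0]},
    {"travel": [0, 0, -0.7], "turn": [0, 0, 0]},
    {"travel": [0, 0, -0.9], "turn": [0, 0, 0]},
    {"travel": [0, 0, -0.9], "turn": [0, 0, 0]},
    {"travel": [0, 0, -0.9], "turn": [0, 0, 0]},
    {"travel": [0, 0, 0], "turn": [0, 0, 0]},
  ],
  claw=0.5,
  force=30,
)

```text
t: 31.85
tool_pos: [0.5797, 0.042, 0.1718]
orientation: [3.134, -0.002, 1.485]
force: [0.2, 0.8, 0.2]
finger_gap: 0.499
grip_force: 0.0
```

```bash
python3 -c "
from h import *; st()"
```

```text
t 31.85 jig mm [1.200e+00 1.000e-01 1.718e+02] rpy [ 1.7957e+02 -1.1000e-01  8.5060e+01] yaw-jig 90.0 Fjig [0.1 0.8 0.2] gap 0.499 grip 0.0 q [ 0.16  0.61 -0.43  1.71  0.32  0.88 -0.49]
```

Request:
step_arm(
  deltas=[
    {"travel": [0, 0, 0], "turn": [0, 0, 0.703]},
    {"travel": [0, 0, 0], "turn": [0, 0, 0.703]},
    {"travel": [0, 0, 0], "turn": [0, 0, 0.703]},
    {"travel": [-0.307, 0.773, 0], "turn": [0, 0, 0]},
    {"travel": [-0.307, 0.773, 0], "turn": [0, 0, 0]},
    {"travel": [-0.307, 0.773, 0], "turn": [0, 0, 0]},
    {"travel": [-0.307, 0.773, 0], "turn": [0, 0, 0]},
    {"travel": [-0.307, 0.773, 0], "turn": [0, 0, 0]},
    {"travel": [-0.307, 0.773, 0], "turn": [0, 0, 0]},
    {"travel": [0, 0, 0], "turn": [0, 0, 0]},
    {"travel": [0, 0, 0], "turn": [0, 0, 0]},
  ],
)

```text
t: 32.95
tool_pos: [0.6732, -0.0374, 0.167]
orientation: [-3.139, -0.0, 1.263]
force: [-0.3, 0.6, 0.5]
finger_gap: 0.497
grip_force: 0.0
```

```bash
python3 -c "
from h import *; st()
k=np.array([.1042,-.0703]);c,s=np.cos(J[2]),np.sin(J[2])
go([J[0]+c*k[0]-s*k[1],J[1]+s*k[0]+c*k[1],.078],J[2]+1.35)"
```

```text
t 32.95 jig mm [101.2 -70.9 167. ] rpy [-179.87   -0.     72.39] yaw-jig 77.32 Fjig [-0.4  0.6  0.5] gap 0.497 grip 0.0 q [ 0.22  0.74 -0.36  1.42  0.28  1.03 -0.51]
travel units [0.052 0.12  3.561] turn units [-0.022 -0.    -0.004]
```

Request:
step_arm(
  deltas=[
    {"travel": [0.05, 0.12, 0], "turn": [0, 0, 0]},
    {"travel": [0, 0, 0.6], "turn": [0, 0, 0]},
    {"travel": [0, 0, 0.6], "turn": [0, 0, 0]},
    {"travel": [0, 0, 0.6], "turn": [0, 0, 0]},
    {"travel": [0, 0, 0.6], "turn": [0, 0, 0]},
    {"travel": [0, 0, 0.6], "turn": [0, 0, 0]},
    {"travel": [0, 0, 0.5], "turn": [0, 0, 0]},
    {"travel": [0, 0, 0], "turn": [0, 0, 0]},
  ],
)

```text
t: 33.75
tool_pos: [0.6756, -0.0375, 0.0777]
orientation: [-3.137, 0.002, 1.264]
force: [-0.5, -0.1, -0.4]
finger_gap: 0.498
grip_force: 0.0
```

```bash
python3 -c "
from h import *; st()"
```

```text
t 33.75 jig mm [103.6 -70.9  77.7] rpy [-1.7973e+02  9.0000e-02  7.2410e+01] yaw-jig 77.35 Fjig [-0.5 -0.2 -0.4] gap 0.498 grip 0.0 q [ 0.2   0.85 -0.33  1.48  0.32  0.87 -0.54]
```

Request:
step_arm(
  deltas=[
    {"travel": [0, -0.2, 0], "turn": [0, 0, 0]},
    {"travel": [0, -0.2, 0], "turn": [0, 0, 0]},
    {"travel": [0.046, -0.25, 0], "turn": [0, 0, 0.833]},
    {"travel": [0.046, -0.25, 0], "turn": [0, 0, 0.833]},
    {"travel": [0.046, -0.25, 0], "turn": [0, 0, 0.833]},
    {"travel": [0.046, -0.25, 0], "turn": [0, 0, 0.833]},
    {"travel": [0, 0, 0], "turn": [0, 0, 0]},
  ],
)

```text
t: 34.45
tool_pos: [0.6473, -0.0197, 0.0818]
orientation: [3.139, -0.0, 0.915]
force: [-0.2, -1.0, 0.1]
finger_gap: 0.503
grip_force: 0.2
```

```bash
python3 -c "
from h import *; st()"
```

```text
t 34.45 jig mm [ 73.8 -55.5  81.8] rpy [ 1.7988e+02 -2.0000e-02  5.2450e+01] yaw-jig 57.39 Fjig [-0.1 -1.   0.1] gap 0.503 grip 0.2 q [ 0.13  0.79 -0.23  1.58  0.23  0.79 -0.86]
```

Request:
step_arm(
  deltas=[
    {"travel": [0.046, -0.25, 0], "turn": [0, 0, 0.833]},
    {"travel": [0.046, -0.25, 0], "turn": [0, 0, 0.833]},
    {"travel": [0.046, -0.25, 0], "turn": [0, 0, 0.833]},
    {"travel": [0.046, -0.25, 0], "turn": [0, 0, 0.833]},
    {"travel": [0.046, -0.25, 0], "turn": [0, 0, 0.833]},
    {"travel": [0.046, -0.25, 0], "turn": [0, 0, 0.833]},
    {"travel": [0.046, -0.25, 0], "turn": [0, 0, 0.833]},
    {"travel": [0.046, -0.25, 0], "turn": [0, 0, 0.833]},
    {"travel": [0.046, -0.25, 0], "turn": [0, 0, 0.833]},
    {"travel": [0.046, -0.25, 0], "turn": [0, 0, 0.833]},
    {"travel": [0, 0, 0], "turn": [0, 0, 0]},
  ],
)

```text
t: 35.55
tool_pos: [0.6261, 0.0384, 0.0812]
orientation: [3.141, 0.001, 0.045]
force: [-1.4, -0.8, 0.6]
finger_gap: 0.499
grip_force: 0.5
```

```bash
python3 -c "
from h import *; st()"
```

```text
t 35.55 jig mm [47.7  0.5 81.2] rpy [1.7996e+02 4.0000e-02 2.5700e+00] yaw-jig 7.51 Fjig [-1.3 -0.9  0.6] gap 0.499 grip 0.5 q [-0.11  0.76  0.02  1.65 -0.02  0.73 -1.61]
```

Request:
step_arm(
  deltas=[
    {"travel": [0.02, -0.16, 0], "turn": [0, 0, 0.6]},
    {"travel": [0.02, -0.16, 0], "turn": [0, 0, 0.6]},
    {"travel": [0, -0.1, 0], "turn": [0, 0, 0]},
    {"travel": [0, 0, 0], "turn": [0, 0, 0]},
  ],
)

```text
t: 35.95
tool_pos: [0.6275, 0.0486, 0.0809]
orientation: [3.141, 0.0, -0.08]
force: [-1.6, -2.6, 1.0]
finger_gap: 0.502
grip_force: 1.2
```

```bash
python3 -c "
from h import *; st()"
```

```text
t 35.95 jig mm [48.3 10.8 80.9] rpy [ 1.7999e+02  1.0000e-02 -4.6000e+00] yaw-jig 0.34 Fjig [-1.4 -2.7  1. ] gap 0.502 grip 1.2 q [-0.14  0.76  0.06  1.65 -0.06  0.74 -1.71]
```

Request:
step_arm(
  deltas=[
    {"travel": [0, -0.12, 0], "turn": [0, 0, 0]},
    {"travel": [0, -0.12, 0], "turn": [0, 0, 0]},
    {"travel": [0, 0, 0], "turn": [0, 0, 0]},
  ],
)

```text
t: 36.25
tool_pos: [0.6277, 0.0487, 0.0806]
orientation: [3.134, 0.001, -0.085]
force: [-2.0, -9.3, 3.0]
finger_gap: 0.498
grip_force: 4.6
```

```bash
python3 -c "
from h import *; st()"
```

```text
t 36.25 jig mm [48.4 11.  80.6] rpy [ 1.7956e+02  6.0000e-02 -4.8700e+00] yaw-jig 0.07 Fjig [-1.2 -9.4  3. ] gap 0.498 grip 4.6 q [-0.15  0.76  0.06  1.64 -0.05  0.74 -1.72]
```

The lever is against its tight stop. I'll firm it up, back off to centre and rise.

Request:
step_arm(
  deltas=[
    {"travel": [0, -0.16, 0], "turn": [0, 0, 0]},
    {"travel": [0, 0, 0], "turn": [0, 0, 0]},
    {"travel": [0, 0.4, 0], "turn": [0, 0, 0]},
    {"travel": [0, 0.37, 0], "turn": [0, 0, 0]},
    {"travel": [0, 0, 0], "turn": [0, 0, 0]},
  ],
)

```text
t: 36.75
tool_pos: [0.627, 0.0391, 0.0805]
orientation: [-3.141, -0.0, -0.084]
force: [0.4, 1.2, -0.3]
finger_gap: 0.503
grip_force: 0.0
```

```bash
python3 -c "
from h import *; st()"
```

```text
t 36.75 jig mm [48.6  1.3 80.5] rpy [-1.7995e+02 -2.0000e-02 -4.8000e+00] yaw-jig 0.14 Fjig [ 0.3  1.2 -0.3] gap 0.503 grip 0.0 q [-0.13  0.76  0.05  1.65 -0.06  0.73 -1.7 ]
```

Request:
step_arm(
  deltas=[
    {"travel": [0, 0, -0.5], "turn": [0, 0, 0]},
    {"travel": [0, 0, -0.9], "turn": [0, 0, 0]},
    {"travel": [0, 0, -0.9], "turn": [0, 0, 0]},
    {"travel": [0, 0, -0.9], "turn": [0, 0, 0]},
    {"travel": [0, 0, -0.9], "turn": [0, 0, 0]},
    {"travel": [0, 0.9, 0], "turn": [0, 0, 0]},
    {"travel": [0, 0.9, 0], "turn": [0, 0, 0]},
    {"travel": [0, 0.9, 0], "turn": [0, 0, 0]},
    {"travel": [0, 0.9, 0], "turn": [0, 0, 0]},
    {"travel": [0, 0.9, 0], "turn": [0, 0, 0]},
    {"travel": [0, 0.9, 0], "turn": [0, 0, 0]},
    {"travel": [0, 0.9, 0], "turn": [0, 0, 0]},
    {"travel": [0, 0.9, 0], "turn": [0, 0, 0]},
    {"travel": [0, 0.9, 0], "turn": [0, 0, 0]},
    {"travel": [0, 0.9, 0], "turn": [0, 0, 0]},
    {"travel": [0, 0.9, 0], "turn": [0, 0, 0]},
    {"travel": [0, 0.9, 0], "turn": [0, 0, 0]},
    {"travel": [0, 0, 0], "turn": [0, 0, 0]},
    {"travel": [0, 0, 0], "turn": [0, 0, 0]},
  ],
)

```text
t: 38.65
tool_pos: [0.6051, -0.2281, 0.1837]
orientation: [-3.14, -0.001, -0.082]
force: [0.6, -0.3, 0.3]
finger_gap: 0.499
grip_force: 0.0
```

```bash
python3 - <<'E'
from h import *
st()
c,K=cam("scene"); o=cv2.resize(c["img"][180:320,180:340,::-1],(480,420),interpolation=cv2.INTER_CUBIC)
t,_=cam("top"); p=cv2.resize(t["img"][125:245,235:325,::-1],(315,420),interpolation=cv2.INTER_CUBIC)
cv2.imwrite("pics/f.png",np.hstack([o,p]))
E
```

```text
t 38.65 jig mm [  49.8 -266.8  183.7] rpy [-1.7991e+02 -7.0000e-02 -4.7200e+00] yaw-jig 0.22 Fjig [ 0.6 -0.2  0.3] gap 0.499 grip 0.0 q [ 0.3   0.66  0.06  1.51 -0.04  0.98 -1.29]
```

View pics/f.png

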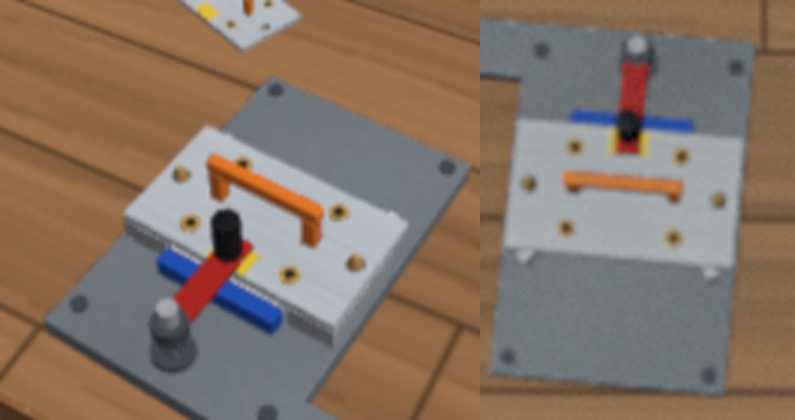

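The template sits flat with both dowels through its holes. The lever is tight over the yellow patch, and the robot is clear.

```bash
python3 -c "
from rig import ctrl; print(ctrl.hand_in())"
```

```text
the job is handed in; nothing more can be done
None
```

The jig is loaded and handed in at about 39 s: the lever (it loosened anticlockwise) was swung aside, the blank slid home against the blue stop, the template seated flat over both dowels with its patch to the rear, and the lever closed tight over the patch. No verdict came back.

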